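Put the hubbed polishing disc away in its latched case

TASK

Press the thumb latch at the front of the disc case so that its sprung lid pops open, put the polishing disc that has the raised hub over the post in the case so that it lies flat on the floor, then press the lid down until the latch snaps and it stays shut. Work by feel: the robot must never push on the case, its lid or its latch with more than 25 N. Leave the hubless disc and the other things on the slab where they are.

Things in the scene. Friction and masses are not known exactly. Their poses are not given: they have to be found in the camera images.
- case: Board, 190 x 190 x 10 mm, screwed to the slab, that carries the grey disc case. Origin: on the slab under the case's centre; x from the latch side (front) to the hinge side (back), z up. On it the case, 130 deep x 150 wide x 45 high, open inside 120 x 140, walls and floor 5, stands on levelling feet: its underside is 14 mm above the slab plus an unknown, fixed lift of 0 to 7 mm.
- post_top (a point): Tip of the steel post (10 mm thick, round tip) that stands in the middle of the case, 32 mm above its floor. This point is given for no lift (51 mm above the slab); the real tip, like the whole case, is 0 to 7 mm higher.
- hinge (a point): Middle of the lid's hinge line, 65 mm behind the case's centre, 46 mm above its underside; the line runs along the case's y. Given for no lift (60 mm above the slab): the real one is 0 to 7 mm higher.
- lid (a joint): Lid angle, rad: 0 = shut, 1.75 = wide open (10 degrees back past upright), stops at both, the shut one stiff rubber. A flat plate 135 mm from hinge to front, 150 wide, 8 thick, lying on the hinge line. A spring opens it (0.29 N m shut, 0.09 open). Closing, the front meets the latch ramp 13 mm above shut, needs 8 to 14 N there, gives way 9 mm above shut, and is caught only in the last 1 mm.
- latch (a joint): Rocker latch, rad: 0 = at rest (its spring holds it there, lid shut or open), grows as the thumb tab is pressed down, stiff stop at 0.22. The lid is set free at 0.12 to 0.16. Spring: about 2 N on the middle of the tab at rest, 5 N at the stop; the lid rubs on it a little.
- thumb_tab (a point): Middle of the pressing area on top of the black thumb tab, 106 mm in front of the case's centre; given for no lift (41 mm above the slab): the real one is 0 to 7 mm higher. The tab reaches 90 to 122 mm in front of the centre, is 44 mm wide, and sinks about 5 mm to free the lid, 8 mm to its stop. The latch's hook behind it stands 29 mm higher than the tab, from 86 mm in front of the centre.
- hub_disc: The polishing disc to put away: grey, 60 mm across and 8 mm thick, with a raised hub of 30 mm diameter on top (22 mm high in all) and a 14 mm hole right through; 70 to 140 g. Lies flat, hub up. Origin: centre of its underside, z up.
- flat_disc: Like the other disc but without a hub: 60 mm across, 8 mm thick, 14 mm hole. To be left alone. Origin: centre of its underside.
- chip_jar: Glass jar, 68 mm across, 100 mm high, to be left alone. Origin: centre of its underside.
- scraper: Spatula-like scraper lying on the slab, to be left alone. Origin: under its middle.
- tile: Terrazzo sample tile 100 x 100 x 18 mm, to be left alone. Origin: centre of its underside.
- pigment_cup: White cup, 76 mm across, 85 mm high, to be left alone. Origin: centre of its underside.
- rub_block: Grey rubbing stone 90 x 45 x 35 mm, to be left alone. Origin: centre of its underside.
- sealer: White bottle, 60 mm across, 150 mm high, to be left alone. Origin: centre of its underside.
There are look-alikes about, which are no part of the job. Of the things that look like the hub_disc, the middle-sized one is meant.

How it is judged:
By the outcome, as a careful person would: the job done as asked, in the order asked, and still so for the second after the job is handed in, with the robot touching nothing.
It also fails if it takes over 69 s, if anything falls off the work surface, if the arm or the gripper's body presses on something with over 40 N, if the wrist force passes 120 N, or if a joint passes its speed limit or range.

ROBOT

A 6-joint arm with a two-finger parallel gripper is mounted at the origin on the work surface. World frame = base frame: x ahead of the robot, y to its left, z up, the work surface at z = 0. Lengths are in m, angles in rad, forces in N, time in s.
With the tool pointing down it reaches from about 0.25 to 0.725 m from the base axis. Payload 4 kg.
Tool frame: the origin (TCP) lies on the mounting face of the last link; the fingertips stand 173 mm ahead of it and the grasp point (between the pads) lies arm.tcp_to_grasp ahead of it (arm.tcp_to_grasp is the distance from the TCP to the grasp point, in m); z points along the fingers, y is the line along which they close (so a half turn about z gives the same grasp; the last joint's range is limited). The gripper opens to 85 mm and grips with 20 to 120 N. Pads are 22 mm wide; open, the fingers measure 114 mm over their backs; the gripper's body (76 mm by 85 mm) begins 54 mm behind the grasp point. The pads swing forward as they close: fully open they stand 13 mm farther back than shut.
Start: joints at [1.167, 0.241, 0.005, 1.335, 0, 1.571], TCP at [0.196, 0.46, 0.405] pointing down, gripper open.
Joint ranges: [-2.72, 2.72], [-1.05, 1.87], [-1.09, 1.28], [-1.99, 2.15], [-1.42, 1.44], [-3.14, 3.14]. Speed limits (rad/s): [2.79, 2.79, 3.14, 3.14, 3.14, 3.14].

INTERFACE

Orientations are given as a unit quaternion [w, x, y, z].
In Python, from bench import readout, cams, arm gives the robot as it stands.
- The arm moves only by the tool carry_out, never from a script. Its argument "commands" is a list of rows, each an object with "jaw": the opening, from 0 (shut) to 1 (fully open); "linear": the shift along the tool's x, y, z in mm, a list of three; "twist": the turn, a rotation vector about the tool's x, y, z in degrees, a list of three. In form: [{"jaw": jaw, "linear": [x, y, z], "twist": [rx, ry, rz]}, ...]. A call has 1 to 10 rows; each row is the pose to reach, as a shift and turn from the pose commanded when the call began, along the tool's axes at that moment; what a row does not reach only later rows make up. A row lasts 1/8 s, in which the tool goes at most 62.5 mm and 10.7 degrees, less where a joint would pass 70% of its speed; a pose out of reach is approached as far as the arm can. A call with a gripper value outside its range is refused whole. The fingers move at their own pace and stop on an object; the grip force is fixed at half the most. Time passes only in rows, so rows that repeat a pose let the fingers close. It gives the time, the measured TCP pose, the force, the opening and the grip force at its end, in the units of the state.
- readout.get_state(): the state, without advancing time (a new reading comes with each control period).
- cams.camera(name): name is "scene" or "top"; returns a dict with "image" (420x560x3 uint8, red, green, blue), "vertical_fov" (degrees; the focal length in pixels is half the picture's height over the tangent of half this angle, whatever the lens; pixels are square), "cx", "cy" (the principal point, pixels), "R" (3x3) and "t" (3): a world point X has camera coordinates R X + t. Camera axes: x right, y down, z forward; pixel columns grow to the right and rows downward; lengths in m; the calibration is good to about 2 mm. A picture is of the moment at which its call begins. There is no depth.
- arm.close_job(): hands the job in; it is judged then, once.
The state is a dict: "time_s": time; "joint_pos": joint angles; "joint_vel": joint speeds; "joint_torque": joint torques, N m; "tcp_pos": TCP position; "ee_rot": TCP orientation; "wrist_force": force on the tool from outside, world axes, zero at the start; "ft_torque": the same for the moment, N m; "opening": opening from 0.0 (shut) to 1.0 (fully open); "grip_force": force on a finger pad.
Only numpy, scipy, OpenCV 4.12 (cv2) and the standard library are available. Lean on these libraries where they do the work, as an engineer would, in place of code of your own. Each camera call takes 0.05 s, during which the arm holds its last target. There are 200 camera calls.

## Working session

There is one attempt and no reset: what is moved stays moved. The work goes in short steps, Python scripts to look and compute and a tool call to move; the robot and the scene stay as the last step left them, time stands still between calls to the robot, and variables do not carry over. Pictures are saved under pics/ and viewed, at most 10 in all, crops included, and the job is handed in when it is done.

Besides the shell and the picture viewer there is one more tool, called in YAML: its name, and indented under it one key for each argument. carry_out: Moves the arm, as the interface text tells. Its arguments: {"type":"object","properties":{"commands":{"type":"array","items":{"type":"object","properties":{"jaw":{"type":"number"},"linear":{"type":"array","items":{"type":"number"}},"twist":{"type":"array","items":{"type":"number"}}}}}},"required":["commands"]}

```bash
mkdir -p pics; ls; python3 - <<'E'
from bench import readout,cams,arm
import cv2
print(arm.tcp_to_grasp); s=readout.get_state(); print(s)
for n in("scene","top"):
    c=cams.camera(n); cv2.imwrite(f"pics/{n}0.png",c["image"][:,:,::-1]); print(n,c["vertical_fov"],c["cx"],c["cy"],c["R"],c["t"],[k for k in c])
E
```

```text
pics
0.1547
{'time_s': 0.0, 'joint_pos': array([1.16703263e+00, 2.41417283e-01, 3.73811799e-03, 1.33516580e+00,
       1.47704158e-05, 1.57082085e+00]), 'joint_vel': array([-1.19299173e-03,  2.74425367e-03,  1.25864224e-03,  8.04897310e-05,
       -1.09725538e-03, -1.04296106e-03]), 'joint_torque': array([-6.60666083e-04, -3.72320223e+01,  2.52405685e+01,  1.68818113e-02,
       -3.65036078e-05, -1.21095735e-05]), 'tcp_pos': array([0.1963385 , 0.45955919, 0.40381572]), 'ee_rot': array([-2.12612829e-04,  2.00525231e-01,  9.79688003e-01, -1.00203933e-03]), 'wrist_force': array([-1.02789196,  0.0146871 ,  0.4191733 ]), 'ft_torque': array([ 0.04120253, -0.05131739,  0.08016066]), 'grip_force': 0.0, 'opening': 0.9983535321949621}
scene 48.02823866037789 290.15772040920984 210.08465317272345 [[-0.85237582  0.52292672 -0.00176089]
 [ 0.45053811  0.73266389 -0.51011668]
 [-0.2654635  -0.43560448 -0.86010341]] [ 0.50634344 -0.19819102  1.54758556] ['image', 'vertical_fov', 'cx', 'cy', 'R', 't']
top 54.27722538807508 281.7962951553299 205.5356159610188 [[-0.01409481 -0.99983039 -0.01185422]
 [-0.99180932  0.01548493 -0.12678519]
 [ 0.12694725  0.00997011 -0.99185936]] [-0.01735492  0.5842967   0.99016603] ['image', 'vertical_fov', 'cx', 'cy', 'R', 't']
```

View pics/scene0.png

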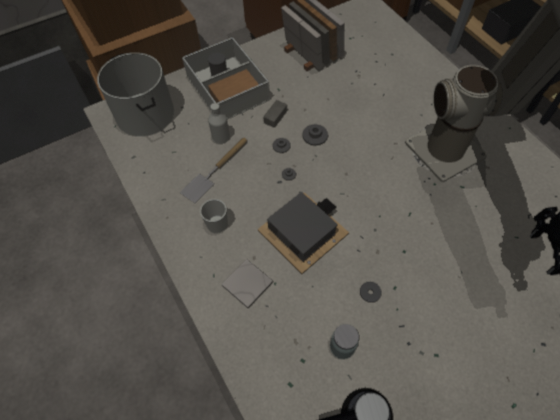

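View pics/top0.png

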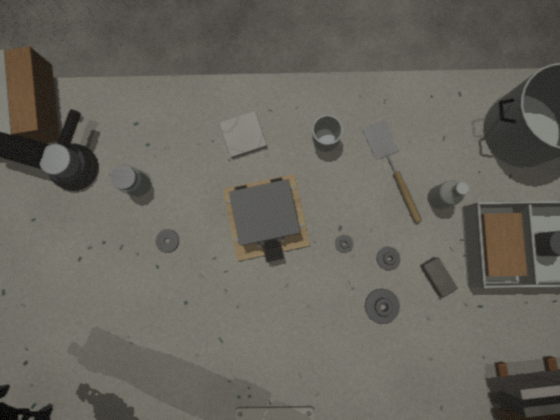

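The scene picture shows the case at about (303,228), the black tab at (327,206), and the hub discs at (289,174), (281,145) and (315,134). In the top view the case is at (265,213), the tab at (273,250), and the small, middle and large hub discs at (344,243), (388,258) and (382,306). The hubless disc is at (168,240).

```bash
cat > h.py <<'E'
import numpy as np,cv2
from bench import readout,cams,arm
def ray(c,uv):
    f=210/np.tan(np.radians(c["vertical_fov"]/2))
    R=np.array(c["R"]);t=np.array(c["t"])
    d=R.T@np.array([(uv[0]-c["cx"])/f,(uv[1]-c["cy"])/f,1.]); return -R.T@t,d
def plane(c,uv,z):
    o,d=ray(c,uv); return o+d*(z-o[2])/d[2]
def proj(c,X):
    f=210/np.tan(np.radians(c["vertical_fov"]/2)); p=np.array(c["R"])@X+c["t"]; return p[:2]/p[2]*f+[c["cx"],c["cy"]]
E
python3 - <<'E'
from h import *
np.set_printoptions(precision=4,suppress=True)
win={"top":dict(case=(215,165,320,270),d=[(344,243),(388,258),(382,306),(168,240)]),"scene":dict(case=(250,185,355,275),d=[(289,174),(281,145),(315,134),(370,292)])}
for n in win:
    c=cams.camera(n); im=c["image"]; hsv=cv2.cvtColor(im,cv2.COLOR_RGB2HSV)
    x0,y0,x1,y1=win[n]["case"]; m=np.zeros(im.shape[:2],np.uint8)
    sub=hsv[y0:y1,x0:x1]; w=((sub[...,1]>80)&(sub[...,2]>70))
    m[y0:y1,x0:x1]=w*255; m=cv2.morphologyEx(m,cv2.MORPH_OPEN,np.ones((2,2)))
    P=cv2.convexHull(cv2.findNonZero(m)); q=cv2.approxPolyDP(P,5,True)[:,0]
    print(n,"board",q.tolist()); print(np.array([plane(c,p,.01)[:2] for p in q]))
    for u,v in win[n]["d"]:
        print("pix",u,v,im[v,u],im[v+5,u+5])
        r=26; s=cv2.cvtColor(im,cv2.COLOR_RGB2GRAY)[v-r:v+r,u-r:u+r]
        t,b=cv2.threshold(s,0,255,cv2.THRESH_BINARY_INV+cv2.THRESH_OTSU)
        k,l,st,ce=cv2.connectedComponentsWithStats(b); i=1+np.argmin(np.linalg.norm(ce[1:]-r,axis=1)+ (st[1:,4]<80)*99)
        cs,_=cv2.findContours((l==i).astype(np.uint8),cv2.RETR_EXTERNAL,cv2.CHAIN_APPROX_NONE); cc=max(cs,key=len)
        W=np.array([plane(c,(p[0,0]+u-r,p[0,1]+v-r),.006)[:2] for p in cc],np.float32)
        (cx,cy),rad=cv2.minEnclosingCircle(W); print("  area",st[i,4],"ctr",cx,cy,"diam",2*rad)
    if n=="top":
        cv2.imwrite("pics/crop1.png",cv2.resize(im[160:330,130:430,::-1],None,fx=2.6,fy=2.6,interpolation=cv2.INTER_CUBIC)[:600,:800])
E
```

```text
top board [[309, 245], [239, 260], [225, 191], [294, 176]]
[[ 0.4853 -0.0934]
 [ 0.45    0.0846]
 [ 0.6277  0.1208]
 [ 0.6643 -0.0585]]
pix 344 243 [108 106  97] [82 83 79]
  area 269 ctr 0.48808664083480835 -0.18185721337795258 diam 0.04839998111128807
pix 388 258 [107 105  98] [68 66 65]
  area 462 ctr 0.4493195712566376 -0.29248112440109253 diam 0.06197277083992958
pix 382 306 [119 117 108] [73 76 71]
  area 986 ctr 0.33145853877067566 -0.27118203043937683 diam 0.08859267830848694
pix 168 240 [116 114 107] [89 87 86]
  area 451 ctr 0.501473605632782 0.26929938793182373 diam 0.06349212676286697
scene board [[348, 234], [302, 273], [260, 230], [267, 224], [339, 224]]
[[ 0.4534  0.0941]
 [ 0.6335  0.1275]
 [ 0.666  -0.0522]
 [ 0.6383 -0.0588]
 [ 0.4568  0.0528]]
pix 289 174 [55 53 52] [101  98  90]
  area 155 ctr 0.48865845799446106 -0.18190298974514008 diam 0.04913865029811859
pix 281 145 [55 55 53] [57 56 53]
  area 225 ctr 0.4499742388725281 -0.2930799424648285 diam 0.0644640102982521
pix 315 134 [56 55 54] [63 62 61]
  area 448 ctr 0.331634521484375 -0.2738398015499115 diam 0.09237446635961533
pix 370 292 [109 105  98] [60 60 59]
  area 367 ctr 0.5024909973144531 0.2705199718475342 diam 0.062002576887607574
```

View pics/crop1.png

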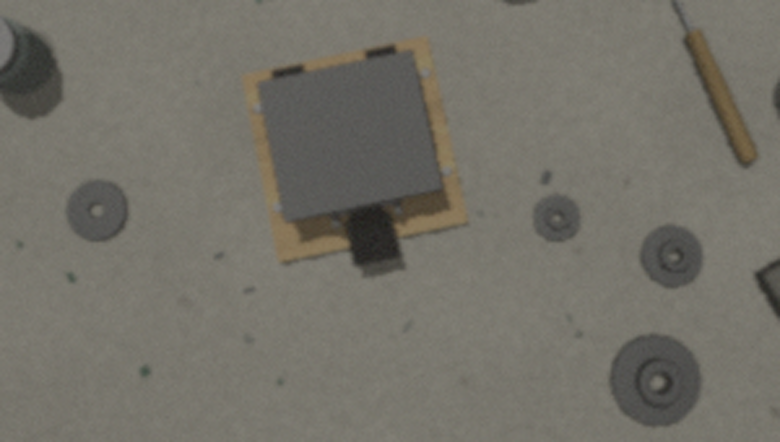

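The crop shows the case, its tab pointing toward the robot, the middle-sized hub disc at (672,256), and its small and large look-alikes at (556,217) and (657,381). The two views disagree by several mm on the board, so I'll refine that.

```bash
python3 - <<'E'
from h import *
np.set_printoptions(precision=4,suppress=True)
for n,win in (("top",(215,165,320,275)),("scene",(250,185,355,275))):
    c=cams.camera(n); im=c["image"]; x0,y0,x1,y1=win
    sub=cv2.resize(im[y0:y1,x0:x1],None,fx=4,fy=4,interpolation=cv2.INTER_CUBIC)
    px=lambda p:((p[0]+.5)/4-.5+x0,(p[1]+.5)/4-.5+y0)
    hsv=cv2.cvtColor(sub,cv2.COLOR_RGB2HSV).astype(int); g=hsv[...,2]
    def rect(m,z,name,k=5):
        m=cv2.morphologyEx(m.astype(np.uint8)*255,cv2.MORPH_OPEN,np.ones((k,k)))
        _,l,st,_=cv2.connectedComponentsWithStats(m); i=1+np.argmax(st[1:,4])
        P=cv2.convexHull(cv2.findNonZero((l==i).astype(np.uint8)))[:,0]
        W=np.array([plane(c,px(p),z)[:2] for p in P],np.float32)
        r=cv2.minAreaRect(W*1000); print(n,name,r)
        q=cv2.approxPolyDP(P[:,None],12,True)[:,0]; print(np.array([plane(c,px(p),z)[:2] for p in q]))
    rect((hsv[...,1]>65)&(g>70),.01,"board",3)
    rect((g<50),.041,"tab(black)")
    if n=="top": rect((hsv[...,1]<40)&(g>50)&(g<90),.068,"lid",9)
c=cams.camera("top")
for u,v in [(388,258)]:
    im=cv2.cvtColor(c["image"],cv2.COLOR_RGB2GRAY)[v-7:v+7,u-7:u+7]; print(im)
E
```

```text
top board ((570.6630859375, -40.723575592041016), (190.12405395507812, 73.832275390625), 11.090288162231445)
[[ 0.472  -0.03  ]
 [ 0.4994 -0.0171]
 [ 0.6612 -0.0244]
 [ 0.6699 -0.0557]
 [ 0.4875 -0.0938]]
top tab(black) ((474.66119384765625, -1.4404430389404297), (51.326866149902344, 40.4313850402832), 11.094651222229004)
[[ 0.4544 -0.0251]
 [ 0.4482  0.0119]
 [ 0.4949  0.0182]
 [ 0.5012 -0.0096]]
top lid ((444.2994384765625, -11.920709609985352), (13.821145057678223, 39.2295036315918), 10.412541389465332)
[[ 0.4419 -0.0312]
 [ 0.4364  0.0042]
 [ 0.4471  0.0076]
 [ 0.4537 -0.0301]]
scene board ((559.8030395507812, 15.528984069824219), (193.00860595703125, 192.32557678222656), 11.142752647399902)
[[ 0.4505  0.0905]
 [ 0.6366  0.1252]
 [ 0.6701 -0.0591]
 [ 0.6352 -0.0664]
 [ 0.4613  0.0164]]
scene tab(black) ((594.8597412109375, 55.217262268066406), (113.49111938476562, 194.85733032226562), 53.21761703491211)
[[ 0.4882  0.0752]
 [ 0.6201  0.1072]
 [ 0.6476 -0.0294]
 [ 0.6391 -0.0484]]
[[ 83  85  81  84  83  80  81  74  77  77  77  81  81  83]
 [ 84  82  82  84  83  78  74  73  72  73  80  83  81  80]
 [ 84  81  82  78  75  71  76  78  80  80  79  78  77  78]
 [ 81  81  80  70  69  73  81  80  77  78  76  76  79  74]
 [ 83  77  72  65  77  79  79  70  68  65  71  76  81  76]
 [ 81  83  66  65  75  81  76  72  67  55  54  68  77  76]
 [ 82  79  64  68  80  79  80  87  81  71  60  59  77  80]
 [ 83  80  70  70  77  86  97 107 105  95  70  58  70  79]
 [ 83  80  65  68  78  84  95 106 108  98  72  63  73  78]
 [ 84  79  70  67  74  82  85  88  84  75  62  73  79  80]
 [ 84  85  77  63  65  78  77  82  76  70  75  75  83  77]
 [ 84  84  80  64  60  67  75  80  79  79  83  75  75  69]
 [ 84  86  81  71  64  67  65  69  79  77  74  69  68  70]
 [ 86  82  80  79  75  73  65  64  66  67  67  70  72  81]]
```

carry_out:
  commands:
    - {"jaw":0,"linear":[0,0,25],"twist":[0,0,-9]}
    - {"jaw":0,"linear":[0,0,50],"twist":[0,0,-18]}
    - {"jaw":0,"linear":[0,0,75],"twist":[0,0,-27]}
    - {"jaw":0,"linear":[0,0,100],"twist":[0,0,-34.2]}

```text
time_s: 0.85
tcp_pos: [0.1964, 0.4598, 0.304]
ee_rot: [0.0, -0.099, 0.995, 0.0]
wrist_force: [-0.9, -0.0, -0.5]
opening: 0.146
grip_force: 0.0
```

```bash
python3 - <<'E'
from h import *
np.set_printoptions(precision=4,suppress=True)
s=readout.get_state(); print(s["time_s"],s["tcp_pos"],s["ee_rot"],s["opening"],s["wrist_force"])
for n,seed,win in (("top",(265,210),(205,155,330,285)),("scene",(300,232),(240,175,365,285))):
    c=cams.camera(n); im=c["image"]; x0,y0,x1,y1=win
    sub=cv2.resize(im[y0:y1,x0:x1],None,fx=4,fy=4,interpolation=cv2.INTER_CUBIC)
    px=lambda p:((p[0]+.5)/4-.5+x0,(p[1]+.5)/4-.5+y0)
    hsv=cv2.cvtColor(cv2.medianBlur(sub,5),cv2.COLOR_RGB2HSV).astype(int)
    print(n,"along local x", hsv[::8,(seed[0]-x0)*4,2])
    ref=np.median(im[seed[1]-5:seed[1]+5,seed[0]-5:seed[0]+5].reshape(-1,3),0);print("lid colour",ref)
    d=np.abs(cv2.medianBlur(sub,9).astype(int)-ref).max(2)
    m=cv2.morphologyEx((d<11).astype(np.uint8)*255,cv2.MORPH_OPEN,np.ones((13,13)))
    _,l,st,_=cv2.connectedComponentsWithStats(m); i=l[(seed[1]-y0)*4,(seed[0]-x0)*4]
    P=cv2.convexHull(cv2.findNonZero((l==i).astype(np.uint8)))
    q=cv2.approxPolyDP(P,14,True)[:,0]; print("lid px",[px(p) for p in q])
    for z in(.068,.075): print(z,np.array([plane(c,px(p),z)[:2] for p in q]).tolist(), cv2.minAreaRect(np.array([plane(c,px(p),z)[:2]*1000 for p in P[:,0]],np.float32)))
    if n=="scene": cv2.imwrite("pics/crop2.png",cv2.resize(im[y0:y1,x0:x1,::-1],None,fx=5,fy=5,interpolation=cv2.INTER_CUBIC))
E
```

```text
0.85 [0.1964 0.4598 0.304 ] [ 0.0001 -0.0985  0.9951  0.0001] 0.14591547164000102 [-0.8664 -0.0276 -0.4945]
top along local x [121 121 123 124 126 125 122 122 122 124 124 121 125 135 129  93  94  90
  93  91  91  92  90  91  92  91  91  89  93  89  89  90  91  89  89  92
  90  90  90  90  91  91  87  55  43  42  46  44  54  60  65  78 104 108
 124 122 122 123 121 124 122 121 122 122 122]
lid colour [90. 90. 87.]
lid px [(np.float64(298.375), np.float64(231.625)), (np.float64(239.375), np.float64(243.625)), (np.float64(229.875), np.float64(191.875)), (np.float64(287.625), np.float64(180.125))]
0.068 [[0.5160002229433233, -0.06540810005291493], [0.4892440774687395, 0.07700839002274745], [0.6156748243976476, 0.10014755756410448], [0.64255929074571, -0.041506891458207545]] ((566.56005859375, 17.286407470703125), (133.18264770507812, 150.27365112304688), 11.074853897094727)
0.075 [[0.51555787643029, -0.06520166481747805], [0.4889913026470909, 0.07620578100215133], [0.614526266939404, 0.0991810037356804], [0.6412202524215878, -0.041469800216797775]] ((565.7594604492188, 16.906944274902344)
[... 383 characters left out ...]
, (np.float64(301.125), np.float64(251.625)), (np.float64(268.625), np.float64(217.625)), (np.float64(302.125), np.float64(193.125))]
0.068 [[0.49328619149495156, 0.07511821212368691], [0.6161800570891609, 0.09348818397851716], [0.6379536803317718, -0.045199897295002955], [0.5127079052702629, -0.06526870766167792]] ((562.8699951171875, 13.926803588867188), (136.57843017578125, 148.0215606689453), 11.599969863891602)
0.075 [[0.4959253422706235, 0.07800425581801229], [0.6180794402229148, 0.09626364842874896], [0.6397219957198386, -0.04158959089110825], [0.515230145772732, -0.061537595744430296]] ((565.09033203125, 17.18120574951172), (135.7562713623047, 147.13055419921875), 11.599963188171387)
```

View pics/crop2.png

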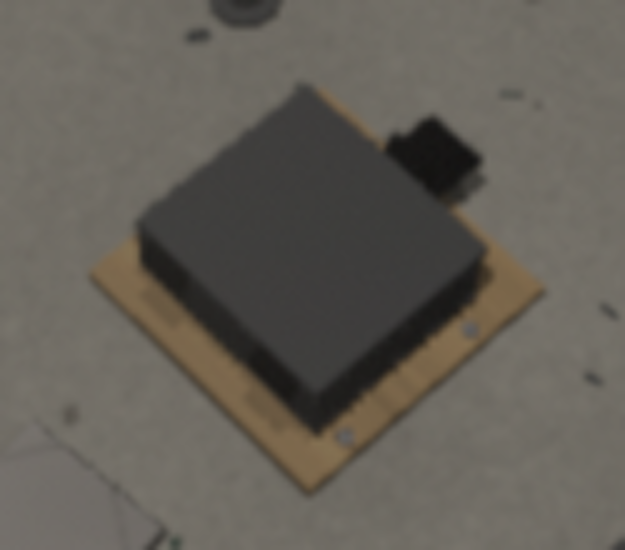

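The scene crop shows the shut lid, and the black tab with its hook at upper right, around (435,155) in crop pixels. Both views agree if the lid top is at about 75 mm. That puts the case centre near (0.568, 0.0175), yaw 11.2°, lift about 6 mm. Next I move over the tab.

carry_out:
  commands:
    - {"jaw":0,"linear":[-19,-56,0]}
    - {"jaw":0,"linear":[-38,-113,0]}
    - {"jaw":0,"linear":[-57,-169,0]}
    - {"jaw":0,"linear":[-76,-225,0]}
    - {"jaw":0,"linear":[-95,-281,0]}
    - {"jaw":0,"linear":[-114,-338,0]}
    - {"jaw":0,"linear":[-133,-394,0]}
    - {"jaw":0,"linear":[-152,-450,0]}
    - {"jaw":0,"linear":[-171,-506,0]}
    - {"jaw":0,"linear":[-171,-506,40]}

```text
invalid input at $.commands[0]: expected keys jaw, linear, twist
```

```bash
python3 - <<'E'
from h import *
np.set_printoptions(precision=4,suppress=True)
s=readout.get_state(); print(s["time_s"],s["tcp_pos"],s["ee_rot"],s["opening"],s["wrist_force"])
a=cams.camera("top")["image"][150:300,180:360,::-1]; b=cams.camera("scene")["image"][150:300,240:420,::-1]
cv2.imwrite("pics/c3.png",cv2.resize(np.hstack([a,b]),None,fx=2.2,fy=2.2,interpolation=cv2.INTER_CUBIC))
E
```

```text
0.95 [0.1959 0.4586 0.302 ] [-0.0015 -0.0963  0.9953 -0.0027] 0.003090435913426255 [ 1.0785  0.7867 -0.7296]
```

View pics/c3.png

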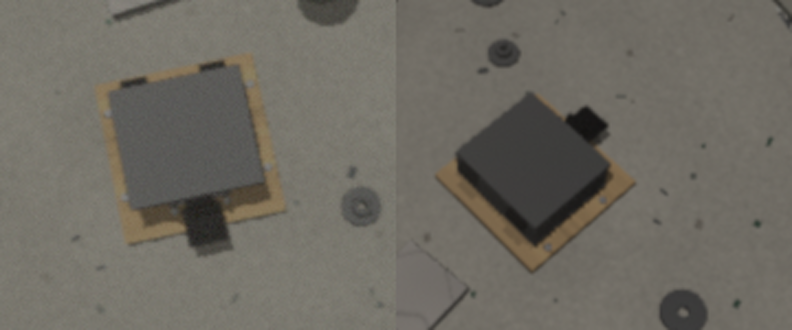

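The move was refused because each row needs a twist. The picture just shows the unchanged scene.

carry_out:
  commands:
    - {"jaw":0,"linear":[-19,-56,0],"twist":[0,0,0]}
    - {"jaw":0,"linear":[-38,-113,0],"twist":[0,0,0]}
    - {"jaw":0,"linear":[-57,-169,0],"twist":[0,0,0]}
    - {"jaw":0,"linear":[-76,-225,0],"twist":[0,0,0]}
    - {"jaw":0,"linear":[-95,-281,0],"twist":[0,0,0]}
    - {"jaw":0,"linear":[-114,-338,0],"twist":[0,0,0]}
    - {"jaw":0,"linear":[-133,-394,0],"twist":[0,0,0]}
    - {"jaw":0,"linear":[-152,-450,0],"twist":[0,0,0]}
    - {"jaw":0,"linear":[-171,-506,0],"twist":[0,0,0]}
    - {"jaw":0,"linear":[-171,-506,40],"twist":[0,0,0]}

```text
time_s: 2.3
tcp_pos: [0.4662, -0.0076, 0.2688]
ee_rot: [0.007, -0.092, 0.996, -0.001]
wrist_force: [-1.0, 0.5, -0.9]
opening: -0.002
grip_force: 0.0
```

carry_out:
  commands:
    - {"jaw":0,"linear":[0,0,0],"twist":[0,0,0]}
    - {"jaw":0,"linear":[0,0,15],"twist":[0,0,0]}
    - {"jaw":0,"linear":[0,0,25],"twist":[0,0,0]}
    - {"jaw":0,"linear":[0,0,33],"twist":[0,0,0]}
    - {"jaw":0,"linear":[0,0,33],"twist":[0,0,0]}

```text
time_s: 2.92
tcp_pos: [0.4612, -0.0036, 0.2317]
ee_rot: [-0.0, -0.097, 0.995, 0.0]
wrist_force: [0.4, 0.6, 0.0]
opening: -0.001
grip_force: 0.0
```

carry_out:
  commands:
    - {"jaw":0,"linear":[-2,0,4],"twist":[0,0,0]}
    - {"jaw":0,"linear":[-2,0,8],"twist":[0,0,0]}
    - {"jaw":0,"linear":[-2,0,11],"twist":[0,0,0]}
    - {"jaw":0,"linear":[-2,0,13],"twist":[0,0,0]}

```text
time_s: 3.42
tcp_pos: [0.4632, -0.0037, 0.2185]
ee_rot: [-0.0, -0.096, 0.995, 0.0]
wrist_force: [-1.3, -0.7, 2.5]
opening: 0.003
grip_force: 1.6
```

carry_out:
  commands:
    - {"jaw":0,"linear":[0,0,1],"twist":[0,0,0]}
    - {"jaw":0,"linear":[0,0,2],"twist":[0,0,0]}
    - {"jaw":0,"linear":[0,0,3],"twist":[0,0,0]}
    - {"jaw":0,"linear":[0,0,4],"twist":[0,0,0]}

```text
time_s: 3.92
tcp_pos: [0.4628, -0.0037, 0.2146]
ee_rot: [-0.001, -0.096, 0.995, -0.0]
wrist_force: [-4.6, -1.1, 5.1]
opening: 0.0
grip_force: 2.7
```

carry_out:
  commands:
    - {"jaw":0,"linear":[2,0,1],"twist":[0,0,0]}
    - {"jaw":0,"linear":[2,0,2],"twist":[0,0,0]}
    - {"jaw":0,"linear":[2,0,2],"twist":[0,0,0]}

```text
time_s: 4.3
tcp_pos: [0.4621, -0.0039, 0.2131]
ee_rot: [0.001, -0.096, 0.995, 0.0]
wrist_force: [-1.3, 0.8, 5.7]
opening: -0.004
grip_force: 2.5
```

```bash
python3 - <<'E'
from h import *
b=cams.camera("scene")["image"][130:300,220:420,::-1]; print(cams.camera("scene")["image"][215:245:6,303])
cv2.imwrite("pics/c4.png",cv2.resize(b,None,fx=3,fy=3,interpolation=cv2.INTER_CUBIC))
E
```

```text
[[67 65 65]
 [67 65 65]
 [67 65 65]
 [67 65 65]
 [66 65 64]]
```

View pics/c4.png

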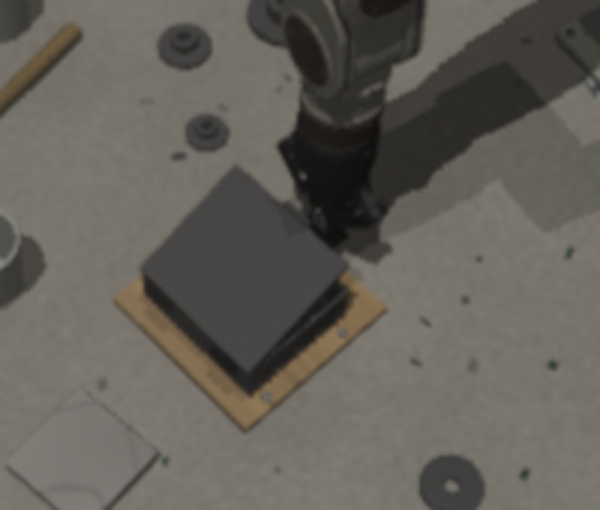

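The crop shows the lid ajar, with its front edge lifted and stopped near the gripper. I'll back away forward and up.

carry_out:
  commands:
    - {"jaw":0,"linear":[4,0,0],"twist":[0,0,0]}
    - {"jaw":0,"linear":[8,0,0],"twist":[0,0,0]}
    - {"jaw":0,"linear":[10,0,-2],"twist":[0,0,0]}
    - {"jaw":0,"linear":[35,0,-25],"twist":[0,0,0]}
    - {"jaw":0,"linear":[80,0,-65],"twist":[0,0,0]}
    - {"jaw":0,"linear":[80,-60,-65],"twist":[0,0,0]}

```text
time_s: 5.15
tcp_pos: [0.3914, -0.0766, 0.28]
ee_rot: [0.001, -0.1, 0.995, 0.0]
wrist_force: [2.0, 0.3, -0.2]
opening: -0.001
grip_force: 0.0
```

```bash
python3 - <<'E'
from h import *
b=cams.camera("scene")["image"][130:300,220:420,::-1]
cv2.imwrite("pics/c5.png",cv2.resize(b,None,fx=3,fy=3,interpolation=cv2.INTER_CUBIC))
E
```

```text
(no output)
```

View pics/c5.png

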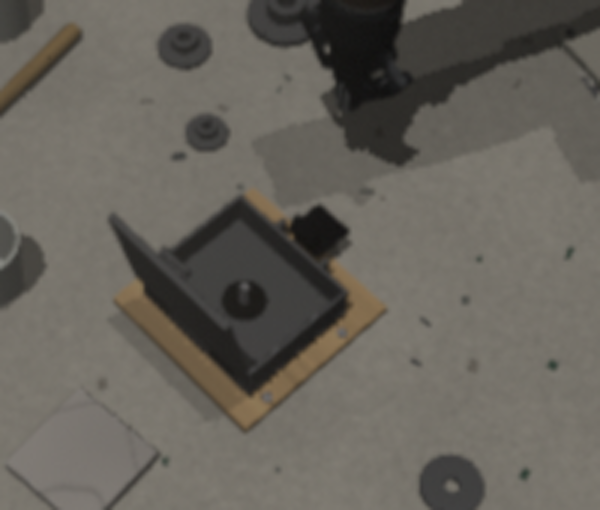

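The lid is wide open and the post tip is at crop (244,287), with a dark base around it. I'll triangulate the tip.

```bash
python3 - <<'E'
from h import *
np.set_printoptions(precision=4,suppress=True)
ex=np.array([.981,.1937,0]);C=np.array([.568,.0175,0])
L=[]
for n in("scene","top"):
    c=cams.camera(n); g=cv2.cvtColor(c["image"],cv2.COLOR_RGB2GRAY)
    u,v=proj(c,C+[0,0,.057]).round().astype(int); print(n,"pred",u,v); print(g[v-7:v+10,u-8:u+9])
print(readout.get_state()["tcp_pos"],readout.get_state()["ee_rot"])
E
```

```text
scene pred 301 225
[[66 67 65 66 65 66 65 66 66 65 65 65 65 65 65 65 65]
 [67 66 66 66 66 65 65 65 65 65 65 66 65 65 65 65 65]
 [66 67 66 66 66 65 65 65 66 66 65 66 66 65 65 65 65]
 [66 66 66 66 66 65 66 66 66 65 65 64 65 65 65 65 65]
 [65 66 66 65 65 65 65 64 64 64 64 65 65 65 66 65 64]
 [66 66 65 64 62 57 54 57 61 57 54 56 61 64 64 65 65]
 [65 66 62 56 50 40 43 63 75 63 40 39 49 58 64 65 65]
 [66 63 55 40 33 32 46 73 89 78 45 31 33 44 56 64 64]
 [66 60 44 31 30 31 41 61 74 66 41 28 28 32 44 58 64]
 [63 52 33 30 29 31 39 53 56 48 32 26 27 28 34 50 63]
 [60 45 31 30 30 30 40 51 51 44 30 26 28 27 30 43 61]
 [56 37 31 30 28 29 40 51 51 43 31 26 27 27 28 37 54]
 [56 37 31 28 29 30 36 47 50 43 32 27 27 27 28 36 51]
 [57 40 30 29 29 30 33 38 41 38 30 28 27 27 29 41 58]
 [61 46 33 29 29 29 29 29 29 29 28 27 27 29 31 46 63]
 [62 56 39 31 29 28 28 29 28 28 27 28 27 28 38 54 64]
 [63 59 49 37 32 29 29 28 28 29 27 28 29 36 50 63 65]]
top pred 264 211
[[ 92  92  89  93  91  96  83  78  72  70  75  81  86  87  90  94  90]
 [ 94  93  89  88  84  72  61  56  48  47  47  56  61  74  82  90  90]
 [ 
[... 422 characters left out ...]

 [ 67  51  39  38  35  41  58  85  94  89  66  44  37  38  36  35  36]
 [ 69  41  34  33  39  33  41  65  73  63  49  41  33  34  34  32  42]
 [ 72  50  40  40  35  36  36  44  45  51  41  32  39  34  36  39  38]
 [ 78  57  38  44  33  34  40  35  33  33  32  37  38  39  40  34  42]
 [ 85  65  43  40  33  34  37  34  37  31  28  35  35  38  37  39  56]
 [ 87  71  50  41  33  37  34  41  35  33  35  34  35  36  35  43  70]
 [ 92  84  66  48  36  34  37  37  37  39  40  35  40  39  37  53  77]
 [ 93  90  80  63  52  36  33  33  34  35  38  42  32  45  59  77  89]
 [ 91  95  90  81  68  56  42  37  38  45  38  40  53  56  77  87  89]]
[ 0.3935 -0.0802  0.2777] [-0.0003 -0.0937  0.9956 -0.0001]
```

carry_out:
  commands:
    - {"jaw":0.6,"linear":[-3,-55,0],"twist":[0,0,0]}
    - {"jaw":0.6,"linear":[-7,-110,0],"twist":[0,0,0]}
    - {"jaw":0.6,"linear":[-10,-165,0],"twist":[0,0,0]}
    - {"jaw":0.6,"linear":[-13.5,-219.5,0],"twist":[0,0,0]}
    - {"jaw":0.6,"linear":[-13.5,-219.5,30],"twist":[0,0,0]}
    - {"jaw":0.6,"linear":[-13.5,-219.5,60],"twist":[0,0,0]}
    - {"jaw":0.6,"linear":[-13.5,-219.5,60],"twist":[0,0,0]}

```text
time_s: 6.18
tcp_pos: [0.448, -0.2891, 0.2139]
ee_rot: [-0.004, -0.097, 0.995, 0.003]
wrist_force: [-0.6, 0.4, 0.7]
opening: 0.598
grip_force: 0.0
```

```bash
python3 - <<'E'
from h import *
np.set_printoptions(precision=4,suppress=True)
C=np.array([.568,.0175,.0555]); o=[];D=[]
for n in("scene","top"):
    c=cams.camera(n); g=cv2.cvtColor(c["image"],cv2.COLOR_RGB2GRAY).astype(float)
    p=proj(c,C); u,v=p.round().astype(int)
    w=g[v-3:v+4,u-4:u+5].copy(); w=np.clip(w-60,0,None); yy,xx=np.mgrid[v-3:v+4,u-4:u+5]
    q=np.array([(w*xx).sum(),(w*yy).sum()])/w.sum(); print(n,p,q,plane(c,q,.0545)); a,d=ray(c,q);o.append(a);D.append(d)
s=np.linalg.lstsq(np.c_[D[0],-D[1]],o[1]-o[0],rcond=None)[0]; print("tri",o[0]+s[0]*D[0],o[1]+s[1]*D[1])
s=readout.get_state();print(s["tcp_pos"],s["ee_rot"],s["opening"])
E
```

```text
scene [301.1374 224.9216] [301.0552 224.1241] [0.5665 0.0147 0.0545]
top [264.0991 211.3038] [264.0828 211.3185] [0.5681 0.0176 0.0545]
tri [0.568  0.0169 0.0593] [0.5675 0.0173 0.0593]
[ 0.4497 -0.2902  0.2172] [-0.001  -0.0969  0.9953  0.0009] 0.5979927660453498
```

carry_out:
  commands:
    - {"jaw":0.6,"linear":[0,-2.5,15],"twist":[0,0,0]}
    - {"jaw":0.6,"linear":[0,-2.5,30],"twist":[0,0,0]}
    - {"jaw":0.6,"linear":[0,-2.5,36],"twist":[0,0,0]}
    - {"jaw":0.6,"linear":[0,-2.5,36],"twist":[0,0,0]}

```text
time_s: 6.78
tcp_pos: [0.4499, -0.2933, 0.1809]
ee_rot: [-0.001, -0.096, 0.995, 0.001]
wrist_force: [-0.1, -0.9, 0.1]
opening: 0.601
grip_force: 0.0
```

carry_out:
  commands:
    - {"jaw":0.2,"linear":[0,0,0],"twist":[0,0,0]}
    - {"jaw":0.2,"linear":[0,0,0],"twist":[0,0,0]}
    - {"jaw":0.2,"linear":[0,0,0],"twist":[0,0,0]}
    - {"jaw":0.2,"linear":[0,0,0],"twist":[0,0,0]}
    - {"jaw":0.2,"linear":[0,0,0],"twist":[0,0,0]}

```text
time_s: 7.4
tcp_pos: [0.4505, -0.2937, 0.1825]
ee_rot: [0.001, -0.096, 0.995, -0.001]
wrist_force: [-0.2, 0.1, 5.8]
opening: 0.317
grip_force: 59.5
```

carry_out:
  commands:
    - {"jaw":0.2,"linear":[0,0,-20],"twist":[0,0,0]}
    - {"jaw":0.2,"linear":[0,0,-60],"twist":[0,0,0]}
    - {"jaw":0.2,"linear":[0,0,-110],"twist":[0,0,0]}
    - {"jaw":0.2,"linear":[0,0,-110],"twist":[0,0,0]}
    - {"jaw":0.2,"linear":[0,0,-110],"twist":[0,0,0]}

```text
time_s: 8.02
tcp_pos: [0.4498, -0.2932, 0.2908]
ee_rot: [-0.001, -0.096, 0.995, 0.0]
wrist_force: [0.3, 0.5, -1.5]
opening: 0.319
grip_force: 59.4
```

```bash
python3 - <<'E'
from h import *
np.set_printoptions(precision=4,suppress=True)
s=readout.get_state();print(s["tcp_pos"],s["ee_rot"],s["opening"],s["grip_force"],s["wrist_force"])
X=s["tcp_pos"]-[0,0,.1735]
o=[]
for n in("scene","top"):
    c=cams.camera(n); u,v=proj(c,X).round().astype(int); print(n,u,v)
    o.append(cv2.resize(c["image"][v-40:v+40,u-40:u+40,::-1],None,fx=5,fy=5,interpolation=cv2.INTER_CUBIC))
cv2.imwrite("pics/c6.png",np.hstack(o))
E
```

```text
[ 0.4498 -0.2932  0.2908] [-0.0005 -0.0964  0.9953  0.0005] 0.31912949997363405 59.44689329713583 [ 0.349   0.4699 -1.4806]
scene 280 123
top 400 258
```

View pics/c6.png

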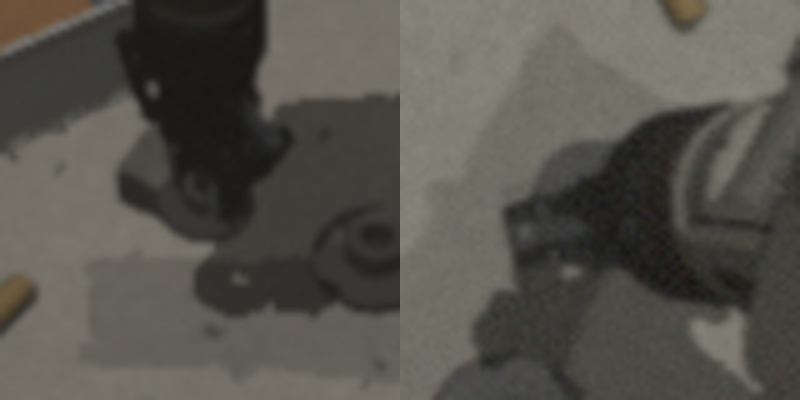

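The crops show the disc held level in the fingers, with no visible tilt. I'll carry it over the post.

carry_out:
  commands:
    - {"jaw":0.2,"linear":[-29,47,0],"twist":[0,0,0]}
    - {"jaw":0.2,"linear":[-58,94,0],"twist":[0,0,0]}
    - {"jaw":0.2,"linear":[-88,141,0],"twist":[0,0,0]}
    - {"jaw":0.2,"linear":[-117,188,0],"twist":[0,0,0]}
    - {"jaw":0.2,"linear":[-146,235,0],"twist":[0,0,0]}
    - {"jaw":0.2,"linear":[-175.4,282,0],"twist":[0,0,0]}
    - {"jaw":0.2,"linear":[-175.4,282,0],"twist":[0,0,0]}
    - {"jaw":0.2,"linear":[-175.4,282,20],"twist":[0,0,0]}
    - {"jaw":0.2,"linear":[-175.4,282,40],"twist":[0,0,0]}
    - {"jaw":0.2,"linear":[-175.4,282,40],"twist":[0,0,0]}

```text
time_s: 9.38
tcp_pos: [0.5665, 0.0161, 0.2486]
ee_rot: [-0.004, -0.096, 0.995, 0.0]
wrist_force: [-0.1, -0.3, -1.3]
opening: 0.311
grip_force: 59.6
```

carry_out:
  commands:
    - {"jaw":0.2,"linear":[0,0,3],"twist":[0,0,0]}
    - {"jaw":0.2,"linear":[0,0,5],"twist":[0,0,0]}
    - {"jaw":0.2,"linear":[0,0,5],"twist":[0,0,0]}

```text
time_s: 9.75
tcp_pos: [0.5684, 0.0168, 0.2471]
ee_rot: [0.0, -0.096, 0.995, -0.0]
wrist_force: [-0.4, 0.2, -0.3]
opening: 0.317
grip_force: 59.6
```

carry_out:
  commands:
    - {"jaw":0.2,"linear":[0,0,3],"twist":[0,0,0]}
    - {"jaw":0.2,"linear":[0,0,6],"twist":[0,0,0]}
    - {"jaw":0.2,"linear":[0,0,8],"twist":[0,0,0]}
    - {"jaw":0.2,"linear":[0,0,10],"twist":[0,0,0]}
    - {"jaw":0.2,"linear":[0,0,11],"twist":[0,0,0]}

```text
time_s: 10.38
tcp_pos: [0.5682, 0.0169, 0.2355]
ee_rot: [-0.0, -0.096, 0.995, 0.0]
wrist_force: [-0.3, 0.0, -0.5]
opening: 0.321
grip_force: 59.6
```

carry_out:
  commands:
    - {"jaw":0.2,"linear":[0,0,2],"twist":[0,0,0]}
    - {"jaw":0.2,"linear":[0,0,4],"twist":[0,0,0]}
    - {"jaw":0.2,"linear":[0,0,6],"twist":[0,0,0]}
    - {"jaw":0.2,"linear":[0,0,8],"twist":[0,0,0]}

```text
time_s: 10.88
tcp_pos: [0.5682, 0.0169, 0.2276]
ee_rot: [-0.0, -0.096, 0.995, 0.0]
wrist_force: [-0.3, -0.5, -1.9]
opening: 0.311
grip_force: 59.6
```

carry_out:
  commands:
    - {"jaw":0.2,"linear":[0,0,4],"twist":[0,0,0]}
    - {"jaw":0.2,"linear":[0,0,8],"twist":[0,0,0]}
    - {"jaw":0.2,"linear":[0,0,12],"twist":[0,0,0]}
    - {"jaw":0.2,"linear":[0,0,15],"twist":[0,0,0]}
    - {"jaw":0.2,"linear":[0,0,17],"twist":[0,0,0]}

```text
time_s: 11.5
tcp_pos: [0.5682, 0.0169, 0.2104]
ee_rot: [-0.0, -0.096, 0.995, -0.0]
wrist_force: [0.7, -0.3, -2.2]
opening: 0.318
grip_force: 59.6
```

carry_out:
  commands:
    - {"jaw":0.2,"linear":[0,0,1],"twist":[0,0,0]}
    - {"jaw":0.2,"linear":[0,0,2],"twist":[0,0,0]}
    - {"jaw":0.2,"linear":[0,0,3],"twist":[0,0,0]}
    - {"jaw":0.2,"linear":[0,0,3],"twist":[0,0,0]}

```text
time_s: 12.0
tcp_pos: [0.5682, 0.0169, 0.2077]
ee_rot: [-0.0, -0.096, 0.995, 0.0]
wrist_force: [0.8, -0.3, -1.3]
opening: 0.316
grip_force: 59.6
```

carry_out:
  commands:
    - {"jaw":0.2,"linear":[0,0,1],"twist":[0,0,0]}
    - {"jaw":0.2,"linear":[0,0,1.5],"twist":[0,0,0]}
    - {"jaw":0.2,"linear":[0,0,1.5],"twist":[0,0,0]}

```text
time_s: 12.38
tcp_pos: [0.5682, 0.0169, 0.2061]
ee_rot: [-0.0, -0.096, 0.995, -0.0]
wrist_force: [1.0, 1.0, -1.2]
opening: 0.316
grip_force: 59.6
```

carry_out:
  commands:
    - {"jaw":0.2,"linear":[0,0,1],"twist":[0,0,0]}
    - {"jaw":0.2,"linear":[0,0,1.5],"twist":[0,0,0]}
    - {"jaw":0.2,"linear":[0,0,1.5],"twist":[0,0,0]}

```text
time_s: 12.75
tcp_pos: [0.5682, 0.0169, 0.206]
ee_rot: [0.0, -0.096, 0.995, -0.0]
wrist_force: [-3.2, -0.1, 7.3]
opening: 0.32
grip_force: 60.5
```

carry_out:
  commands:
    - {"jaw":0.2,"linear":[0,0,-1],"twist":[0,0,0]}
    - {"jaw":0.6,"linear":[0,0,-1],"twist":[0,0,0]}
    - {"jaw":0.6,"linear":[0,0,-1],"twist":[0,0,0]}
    - {"jaw":0.6,"linear":[0,0,-1],"twist":[0,0,0]}
    - {"jaw":0.6,"linear":[0,0,-10],"twist":[0,0,0]}
    - {"jaw":0.6,"linear":[0,0,-40],"twist":[0,0,0]}
    - {"jaw":0.6,"linear":[0,0,-90],"twist":[0,0,0]}
    - {"jaw":0.3,"linear":[60,0,-120],"twist":[0,0,0]}
    - {"jaw":0,"linear":[120,0,-130],"twist":[0,0,0]}
    - {"jaw":0,"linear":[150,0,-130],"twist":[0,0,0]}

```text
time_s: 14.0
tcp_pos: [0.4187, -0.0122, 0.3364]
ee_rot: [0.001, -0.096, 0.995, -0.0]
wrist_force: [-0.1, -0.0, 0.0]
opening: 0.003
grip_force: 0.0
```

```bash
python3 - <<'E'
from h import *
np.set_printoptions(precision=4,suppress=True)
s=readout.get_state();print(s["time_s"],s["tcp_pos"],s["ee_rot"],s["opening"],s["wrist_force"])
a=cams.camera("scene")["image"][150:270,235:385,::-1]; b=cams.camera("top")["image"][150:270,195:345,::-1]
cv2.imwrite("pics/c7.png",cv2.resize(np.hstack([a,b]),None,fx=2.6,fy=2.6,interpolation=cv2.INTER_CUBIC))
E
```

```text
14.0 [ 0.4187 -0.0122  0.3364] [ 0.001  -0.0962  0.9954 -0.0002] 0.003398339093926132 [-0.076  -0.0094  0.0415]
```

View pics/c7.png

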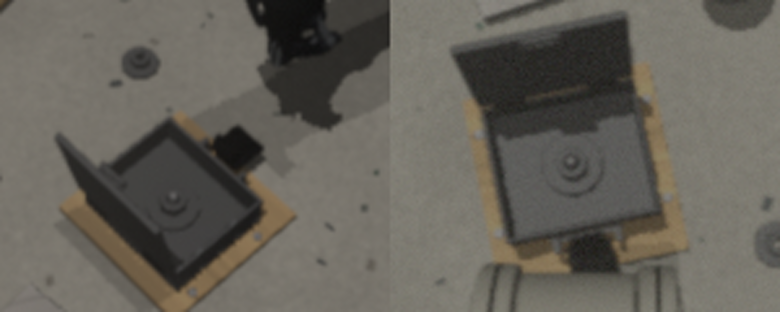

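The pictures show the disc flat on the floor around the post, at (173,203) left and (571,161) right, with the lid standing open. Next I go over and behind the lid.

carry_out:
  commands:
    - {"jaw":0,"linear":[0,0,-40],"twist":[0,0,0]}
    - {"jaw":0,"linear":[0,0,-75],"twist":[0,0,0]}
    - {"jaw":0,"linear":[-45,0,-75],"twist":[0,0,0]}
    - {"jaw":0,"linear":[-90,0,-75],"twist":[0,0,0]}
    - {"jaw":0,"linear":[-135,0,-75],"twist":[0,0,0]}
    - {"jaw":0,"linear":[-180,0,-75],"twist":[0,0,0]}
    - {"jaw":0,"linear":[-225,0,-75],"twist":[0,0,0]}
    - {"jaw":0,"linear":[-272,0,-75],"twist":[0,0,0]}
    - {"jaw":0,"linear":[-272,0,-75],"twist":[0,0,0]}
    - {"jaw":0,"linear":[-272,0,-75],"twist":[0,0,0]}

```text
time_s: 15.35
tcp_pos: [0.6881, 0.0405, 0.4089]
ee_rot: [-0.001, -0.097, 0.995, -0.0]
wrist_force: [-0.7, -0.1, 0.6]
opening: -0.001
grip_force: 0.0
```

carry_out:
  commands:
    - {"jaw":0,"linear":[0,0,20],"twist":[0,0,0]}
    - {"jaw":0,"linear":[0,0,40],"twist":[0,0,0]}
    - {"jaw":0,"linear":[0,0,56],"twist":[0,0,0]}
    - {"jaw":0,"linear":[0,0,56],"twist":[0,0,0]}

```text
time_s: 15.85
tcp_pos: [0.6865, 0.04, 0.3541]
ee_rot: [-0.001, -0.096, 0.995, 0.0]
wrist_force: [-0.1, -0.2, 0.1]
opening: 0.004
grip_force: 0.0
```

carry_out:
  commands:
    - {"jaw":0,"linear":[6,0,0],"twist":[0,0,0]}
    - {"jaw":0,"linear":[12,0,0],"twist":[0,0,0]}
    - {"jaw":0,"linear":[18,0,0],"twist":[0,0,0]}
    - {"jaw":0,"linear":[26,0,-2],"twist":[0,0,0]}
    - {"jaw":0,"linear":[36,0,-4],"twist":[0,0,0]}

```text
time_s: 16.48
tcp_pos: [0.6521, 0.0333, 0.3577]
ee_rot: [-0.0, -0.096, 0.995, -0.0]
wrist_force: [0.5, 0.1, -1.1]
opening: -0.002
grip_force: 0.6
```

carry_out:
  commands:
    - {"jaw":0,"linear":[16,0,0],"twist":[0,0,0]}
    - {"jaw":0,"linear":[31,0,1.5],"twist":[0,0,0]}
    - {"jaw":0,"linear":[46,0,5.5],"twist":[0,0,0]}
    - {"jaw":0,"linear":[61,0,12],"twist":[0,0,0]}
    - {"jaw":0,"linear":[75,0,19],"twist":[0,0,0]}
    - {"jaw":0,"linear":[87,0,29],"twist":[0,0,0]}
    - {"jaw":0,"linear":[87,0,29],"twist":[0,0,0]}

```text
time_s: 17.35
tcp_pos: [0.566, 0.0165, 0.3285]
ee_rot: [-0.001, -0.096, 0.995, 0.0]
wrist_force: [-0.2, 0.4, 2.8]
opening: 0.001
grip_force: 0.6
```

carry_out:
  commands:
    - {"jaw":0,"linear":[12,0,11],"twist":[0,0,0]}
    - {"jaw":0,"linear":[22,0,23],"twist":[0,0,0]}
    - {"jaw":0,"linear":[28,0,32],"twist":[0,0,0]}
    - {"jaw":0,"linear":[33,0,41.5],"twist":[0,0,0]}
    - {"jaw":0,"linear":[38,0,51],"twist":[0,0,0]}
    - {"jaw":0,"linear":[42,0,59],"twist":[0,0,0]}
    - {"jaw":0,"linear":[43,0,61],"twist":[0,0,0]}
    - {"jaw":0,"linear":[43,0,61],"twist":[0,0,0]}

```text
time_s: 18.35
tcp_pos: [0.5247, 0.0085, 0.2675]
ee_rot: [-0.001, -0.096, 0.995, 0.0]
wrist_force: [-0.3, 0.1, 2.1]
opening: -0.001
grip_force: 0.8
```

carry_out:
  commands:
    - {"jaw":0,"linear":[1,0,3],"twist":[0,0,0]}
    - {"jaw":0,"linear":[1,0,6],"twist":[0,0,0]}
    - {"jaw":0,"linear":[1,0,8],"twist":[0,0,0]}
    - {"jaw":0,"linear":[1,0,9],"twist":[0,0,0]}
    - {"jaw":0,"linear":[1,0,10],"twist":[0,0,0]}

```text
time_s: 18.98
tcp_pos: [0.5241, 0.0082, 0.2576]
ee_rot: [-0.0, -0.096, 0.995, -0.0]
wrist_force: [-1.9, -0.3, 1.4]
opening: -0.0
grip_force: 0.9
```

carry_out:
  commands:
    - {"jaw":0,"linear":[0,0,1],"twist":[0,0,0]}
    - {"jaw":0,"linear":[0,0,2],"twist":[0,0,0]}
    - {"jaw":0,"linear":[0,0,3],"twist":[0,0,0]}
    - {"jaw":0,"linear":[0,0,3.5],"twist":[0,0,0]}

```text
time_s: 19.48
tcp_pos: [0.5239, 0.0082, 0.2551]
ee_rot: [0.0, -0.096, 0.995, -0.0]
wrist_force: [-4.1, -0.8, 9.2]
opening: -0.0
grip_force: 4.5
```

carry_out:
  commands:
    - {"jaw":0,"linear":[0,0,0.7],"twist":[0,0,0]}
    - {"jaw":0,"linear":[0,0,1.4],"twist":[0,0,0]}

```text
time_s: 19.73
tcp_pos: [0.5238, 0.0082, 0.2541]
ee_rot: [0.0, -0.096, 0.995, -0.0]
wrist_force: [-4.9, 0.0, 11.9]
opening: 0.002
grip_force: 5.9
```

carry_out:
  commands:
    - {"jaw":0,"linear":[0,0,0.7],"twist":[0,0,0]}
    - {"jaw":0,"linear":[0,0,1.4],"twist":[0,0,0]}

```text
time_s: 19.98
tcp_pos: [0.5236, 0.0082, 0.2532]
ee_rot: [0.0, -0.096, 0.995, -0.0]
wrist_force: [-6.7, -0.3, 15.8]
opening: 0.002
grip_force: 7.9
```

carry_out:
  commands:
    - {"jaw":0,"linear":[0.5,0,0.5],"twist":[0,0,0]}
    - {"jaw":0,"linear":[1,0,1],"twist":[0,0,0]}

```text
time_s: 20.23
tcp_pos: [0.5232, 0.0081, 0.2529]
ee_rot: [0.001, -0.096, 0.995, -0.0]
wrist_force: [-5.0, -0.4, 15.4]
opening: -0.004
grip_force: 7.8
```

carry_out:
  commands:
    - {"jaw":0,"linear":[0.5,0,0.5],"twist":[0,0,0]}
    - {"jaw":0,"linear":[0.8,0,1],"twist":[0,0,0]}

```text
time_s: 20.48
tcp_pos: [0.5228, 0.008, 0.2513]
ee_rot: [0.002, -0.096, 0.995, -0.0]
wrist_force: [-1.4, 0.2, 8.6]
opening: -0.004
grip_force: 3.8
```

carry_out:
  commands:
    - {"jaw":0,"linear":[0,0,0.7],"twist":[0,0,0]}
    - {"jaw":0,"linear":[0,0,1.2],"twist":[0,0,0]}
    - {"jaw":0,"linear":[0,0,1.2],"twist":[0,0,0]}

```text
time_s: 20.85
tcp_pos: [0.5228, 0.008, 0.2493]
ee_rot: [0.001, -0.096, 0.995, -0.0]
wrist_force: [-1.4, 0.9, 6.5]
opening: 0.003
grip_force: 3.5
```

carry_out:
  commands:
    - {"jaw":0,"linear":[0,0,0.7],"twist":[0,0,0]}
    - {"jaw":0,"linear":[0,0,1.4],"twist":[0,0,0]}
    - {"jaw":0,"linear":[0,0,1.4],"twist":[0,0,0]}

```text
time_s: 21.22
tcp_pos: [0.5226, 0.0079, 0.247]
ee_rot: [0.001, -0.096, 0.995, 0.0]
wrist_force: [-0.3, -0.7, -0.2]
opening: 0.002
grip_force: 0.0
```

carry_out:
  commands:
    - {"jaw":0,"linear":[0,0,0.5],"twist":[0,0,0]}
    - {"jaw":0,"linear":[0,0,1],"twist":[0,0,0]}
    - {"jaw":0,"linear":[0,0,1],"twist":[0,0,0]}

```text
time_s: 21.6
tcp_pos: [0.5226, 0.0079, 0.2459]
ee_rot: [0.0, -0.096, 0.995, -0.0]
wrist_force: [0.2, -0.1, 1.7]
opening: -0.001
grip_force: 1.1
```

carry_out:
  commands:
    - {"jaw":0,"linear":[0,0,0.5],"twist":[0,0,0]}
    - {"jaw":0,"linear":[0,0,1],"twist":[0,0,0]}
    - {"jaw":0,"linear":[0,0,1],"twist":[0,0,0]}

```text
time_s: 21.98
tcp_pos: [0.5225, 0.0079, 0.2454]
ee_rot: [0.0, -0.096, 0.995, -0.0]
wrist_force: [0.1, 0.8, 6.1]
opening: -0.001
grip_force: 2.9
```

carry_out:
  commands:
    - {"jaw":0,"linear":[0,0,0.6],"twist":[0,0,0]}
    - {"jaw":0,"linear":[0,0,1.2],"twist":[0,0,0]}
    - {"jaw":0,"linear":[0,0,1.2],"twist":[0,0,0]}

```text
time_s: 22.35
tcp_pos: [0.5224, 0.0079, 0.2449]
ee_rot: [0.001, -0.096, 0.995, -0.0]
wrist_force: [-2.6, 0.5, 9.9]
opening: -0.004
grip_force: 5.0
```

carry_out:
  commands:
    - {"jaw":0,"linear":[0,0,0.6],"twist":[0,0,0]}
    - {"jaw":0,"linear":[0,0,1.2],"twist":[0,0,0]}
    - {"jaw":0,"linear":[0,0,1.2],"twist":[0,0,0]}

```text
time_s: 22.72
tcp_pos: [0.5224, 0.0079, 0.2443]
ee_rot: [0.001, -0.096, 0.995, -0.0]
wrist_force: [-4.2, -0.7, 14.8]
opening: -0.0
grip_force: 7.1
```

Now I ease off, watch whether the lid follows, and retreat.

carry_out:
  commands:
    - {"jaw":0,"linear":[0,0,-2],"twist":[0,0,0]}
    - {"jaw":0,"linear":[0,0,-5],"twist":[0,0,0]}
    - {"jaw":0,"linear":[0,0,-8],"twist":[0,0,0]}
    - {"jaw":0,"linear":[0,0,-8],"twist":[0,0,0]}

```text
time_s: 23.22
tcp_pos: [0.5222, 0.0079, 0.2501]
ee_rot: [-0.0, -0.096, 0.995, 0.0]
wrist_force: [-1.1, -0.5, 0.8]
opening: 0.003
grip_force: 0.0
```

carry_out:
  commands:
    - {"jaw":0,"linear":[0,0,-20],"twist":[0,0,0]}
    - {"jaw":0,"linear":[0,0,-70],"twist":[0,0,0]}
    - {"jaw":0,"linear":[45,0,-110],"twist":[0,0,0]}
    - {"jaw":0,"linear":[100,0,-120],"twist":[0,0,0]}
    - {"jaw":0,"linear":[150,0,-120],"twist":[0,0,0]}
    - {"jaw":0,"linear":[150,0,-120],"twist":[0,0,0]}
    - {"jaw":0,"linear":[150,0,-120],"twist":[0,0,0]}

```text
time_s: 24.1
tcp_pos: [0.3756, -0.0209, 0.3707]
ee_rot: [0.001, -0.096, 0.995, -0.0]
wrist_force: [-0.0, -0.1, 0.0]
opening: -0.001
grip_force: 0.0
```

```bash
python3 - <<'E'
from h import *
print(readout.get_state()["time_s"])
a=cams.camera("scene")["image"][110:320,190:430,::-1]
cv2.imwrite("pics/c8.png",cv2.resize(a,None,fx=2.6,fy=2.6,interpolation=cv2.INTER_CUBIC))
E
```

```text
24.1
```

View pics/c8.png

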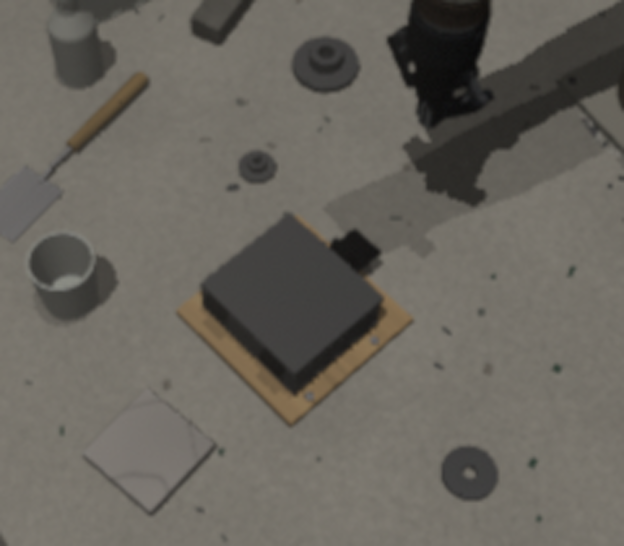

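The lid is shut flat at (292,295) with the arm clear, and the other things in view are where they were. I'm handing in.

```bash
python3 -c "
from bench import arm
print(arm.close_job())"
```

```text
the job is handed in; nothing more can be done
None
```

The job is handed in: the middle-sized hub disc lies flat over the post, the lid is shut and latched, the highest force I read while pushing on the case was about 17 N, and it took about 24 s; no verdict came back.

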